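# Seat a tall cell in the test block

### The job

Load the tall green cell, the one with the white line round its sleeve, into the cell test block: press it upright down one of the two empty wells, past the stiff retaining clips, until it bottoms, firmly but no harder than a thumb push of 25 N, and then check its line against the rim. One of the two wells (they are not marked) still has the spacer collar for short cells at its bottom; if the line stays 10 mm above the rim, draw the cell out and press it home in the other well. Finish with the cell let go in its well with the lower edge of the line down level with the rim, and leave the blue cells and everything else on the bench where they are.

Things in the scene. Friction and masses are not known exactly. Their poses are not given: they have to be found in the camera images.
- cell_center (a point): centre (half-way up, on the axis) of the tall cell: a loose upright cylinder in a green sleeve, diameter 32, height 70 mm, about 0.14 kg, foot edge chamfered 1.5 mm, +z up. It stands among two blue short cells in a shallow yellow tray (floor 5 mm, rim 18 mm above the bench), the three 75 mm apart in a row along the tray, in any order.
- cell_line (a point): point on the tall cell's axis at the lower edge of its white line, 34 mm above its foot (1 mm below its centre). The line is 2 mm wide. The cell is home when this point is level with the rim of its well.
- well_a (a point): centre of the mouth of one empty well of the test block, on the rim plane, 46 mm above the bench; y along the row of wells, z up. The well is 34 mm in diameter and blind: 34 mm deep to the rigid brass contact post that stops the cell, or 24 mm to the spacer collar round it. Cells in the wells next to it (42 mm away along y) rise 36 mm above the rim; to either side along x nothing rises above the rim.
- well_b (a point): centre of the mouth of the other empty well of the same block; axes and sizes as for well_a. Exactly one of the two wells has the spacer; which one differs from start to start and is not measured.
- short1_center (a point): centre of a blue short cell without a line, loose, diameter 32 mm, height 60 mm, standing in the yellow tray; to be left alone.
- short2_center (a point): centre of the other blue short cell, the same; to be left alone.
- cutters: side cutters with orange handles lying on the bench, 150 mm long, 11 mm high, loose; origin at mid-length on the bench, jaws along +x. Leave alone.
- tape: roll of amber tape lying flat, diameter 80 mm, 20 mm high, loose; origin under its centre. Leave alone.
- glasses: safety glasses, loose, about 140 x 135 x 43 mm; origin under the bridge, temples along +x. Leave alone.
- driver: screwdriver with a red handle, lying along its x, 190 mm long, 26 mm high, loose; origin at mid-length on the bench. Leave alone.
- meter: yellow and black multimeter lying on its back, 150 x 76 x 44 mm, loose; origin under its centre. Leave alone.
- block: the black test block, 54 x 272 x 46 mm, fixed; origin under its centre on the bench; six wells along its y, the open ones 63 mm either side of centre. Two sprung clips in each well reach 1.5 mm into the cell's path: its foot meets them about 12 mm below the rim and is past them at 18 mm. Pushing past takes 5 to 16 N (the faster the more), sliding on or out 3 to 8 N; they hold the cell where it is left, it does not drop by itself.
- cell: the tall cell itself; origin at the centre of its foot, z up along its axis.

How it is judged:
On the way, in this order (a step that is already met when the one before it is completed fails the run):
1. the tall cell is lifted clear of the tray (height (world z) of cell_center above 0.075 m), for 0.1 s.
2. the tall cell is pressed down one of the wells until its line is level with the rim (((horizontal distance between cell_line and well_a below 0.003 m and z of cell_line in the frame of well_a between -0.003 and 0.0015 m) or (horizontal distance between cell_line and well_b below 0.003 m and z of cell_line in the frame of well_b between -0.003 and 0.0015 m))), for 0.2 s.
At the end, for the whole second after the job is handed in: the tall cell stands released and still in one of the two wells, its axis within 3 mm of the well's centre at the rim and within 0.09 rad of upright, the lower edge of its white line level with the rim (at most 1.5 mm above, 3 mm below); that is possible only in the well without the spacer (((horizontal distance between cell_line and well_a below 0.003 m and z of cell_line in the frame of well_a between -0.003 and 0.0015 m) or (horizontal distance between cell_line and well_b below 0.003 m and z of cell_line in the frame of well_b between -0.003 and 0.0015 m)) and angle between cell_center's own z axis and vertical below 0.09 rad and linear speed of cell below 0.02 m/s); the robot touches nothing.
It fails at once if the forces on the test block, its clips' squeeze (16 N) included, pass 54 N (a push of 25 N makes 41 N) (contact force between anything else and block above 54 N).
It fails at once if a short cell is knocked over or shifted by more than 20 mm (distance of any of short1_center, short2_center from where it was at the start of the episode above 0.02 m).
It fails at once if a tool or other loose thing on the bench is shifted by more than 30 mm (distance of any of cutters, tape, glasses, driver, meter from where it was at the start of the episode above 0.03 m).
It also fails if it takes over 61 s, if anything falls off the work surface, if the arm or the gripper's body presses on something with over 40 N, if the wrist force passes 120 N, or if a joint passes its speed limit or range.

### The arm

A 7-joint arm with a two-finger parallel gripper is mounted at the origin on the work surface. World frame = base frame: x ahead of the robot, y to its left, z up, the work surface at z = 0. Lengths are in m, angles in rad, forces in N, time in s.
With the tool pointing down it reaches from about 0.425 to 0.95 m from the base axis. Payload 4.7 kg.
Tool frame: the origin (TCP) lies on the centre line of the jaws, within the pads' length; the fingertips stand 22 mm ahead of it and the grasp point (between the pads) lies 3 mm ahead of it; z points along the fingers, y is the line along which they close (so a half turn about z gives the same grasp; the last joint's range is limited). The gripper opens to 85 mm and grips with 20 to 120 N. Pads are 22 mm wide; open, the fingers measure 114 mm over their backs; the gripper's body (76 mm by 85 mm) begins 54 mm behind the grasp point. The pads swing forward as they close: fully open they stand 13 mm farther back than shut.
Start: joints at [-1.358, 0.469, -0.049, 1.532, 0.024, 1.141, -0.082], TCP at [0.162, 0.655, 0.253] pointing down, gripper open.
Joint ranges: [-2.59, 2.59], [-0.33, 1.99], [-1.39, 1.29], [0.1, 2.45], [-1.04, 4.18], [0.21, 1.99], [-2.66, 2.66]. Speed limits (rad/s): [2.57, 2.57, 3.14, 3.14, 3.14, 3.14, 3.14].

### API

Orientations are given as a rotation vector (axis times angle).
In Python, from station import sensors, snapshot, workorder gives the robot as it stands. The module is installed in compiled form; this text tells all that it offers.
- The arm moves only by the tool move_arm, never from a script. Its argument "series" is a list of rows, each a list of 7 numbers: the shift along the tool's x, y, z in m, then the turn, a rotation vector about the tool's x, y, z in degrees, then the opening in per cent of the stroke, from 0 (shut) to 100 (fully open). A call has exactly 5 rows; each row is the pose to reach, as a shift and turn from the pose commanded when the call began, along the tool's axes at that moment; what a row does not reach only later rows make up. A row lasts 1/8 s, in which the tool goes at most 62.5 mm and 10.7 degrees, less where a joint would pass 70% of its speed; a pose out of reach is approached as far as the arm can. A call with a gripper value outside its range is refused whole. The fingers move at their own pace and stop on an object; "newtons" is the grip in N (left out, the last holds). Time passes only in rows, so rows that repeat a pose let the fingers close, or fill a call up. It gives the time, the measured TCP pose, the force, the opening and the grip force at its end, in the units of the state.
- sensors.observe(): the state, without advancing time (a new reading comes with each control period).
- snapshot(name): name is "scene" or "side" or "wrist"; returns a dict with "pixels" (420x560x3 uint8, red, green, blue), "fovy" (degrees; the focal length in pixels is half the picture's height over the tangent of half this angle, whatever the lens; pixels are square), "cx", "cy" (the principal point, pixels), "R" (3x3) and "t" (3): a world point X has camera coordinates R X + t; the wrist camera has in their place "T_tool_cam" (4x4, takes a point from camera to tool coordinates, whose origin is the TCP and whose axes are the flange's). Camera axes: x right, y down, z forward; pixel columns grow to the right and rows downward; lengths in m; the calibration is good to about 2 mm. A picture is of the moment at which its call begins: read the wrist's pose just before it. There is no depth.
- workorder.hand_in(): hands the job in; it is judged then, once.
The state is a dict: "time": time; "joint_pos": joint angles; "joint_velocities": joint speeds; "tau": joint torques, N m; "ee_pos": TCP position; "tool_rot": TCP orientation; "force": force on the tool from outside, world axes, zero at the start; "torque": the same for the moment, N m; "grip_width": finger opening in m; "grip_force": force on a finger pad.
Only numpy, scipy, OpenCV 4.12 (cv2) and the standard library are available. Lean on these libraries where they do the work, as an engineer would, in place of code of your own. Each camera call takes 0.05 s, during which the arm holds its last target. There are 200 camera calls.

## Working session

There is one attempt and no reset: what is moved stays moved. The work goes in short steps, Python scripts to look and compute and a tool call to move; the robot and the scene stay as the last step left them, time stands still between calls to the robot, and variables do not carry over. Pictures are saved under pics/ and viewed, at most 10 in all, crops included, and the job is handed in when it is done.

Besides the shell and the picture viewer there is one more tool, called after "Call:" as name([rows], argument=value, ...), one row to a line, values as JSON. move_arm: Moves the arm, as the interface text tells. Its arguments: {"type":"object","properties":{"series":{"type":"array","items":{"type":"array","items":{"type":"number"}}},"newtons":{"type":"number"}},"required":["series"]}

```bash
mkdir -p pics
cat > h.py <<'E'
import numpy as np, cv2
from station import sensors, snapshot, workorder
from scipy.spatial.transform import Rotation as Ro
def cam(name):
    s=sensors.observe(); d=snapshot(name)
    f=210/np.tan(np.radians(d["fovy"])/2)
    if name=="wrist":
        R=Ro.from_rotvec(s["tool_rot"]).as_matrix(); T=np.array(d["T_tool_cam"])
        A=R@T[:3,:3]; c=R@T[:3,3]+np.array(s["ee_pos"])
    else:
        A=np.array(d["R"]).T; c=-A@np.array(d["t"])
    return dict(im=np.array(d["pixels"]),f=f,cx=d["cx"],cy=d["cy"],A=A,c=c)
def ray(k,u,v): return k["A"]@np.array([(u-k["cx"])/k["f"],(v-k["cy"])/k["f"],1.])
def onz(k,u,v,z):
    r=ray(k,u,v); return k["c"]+r*(z-k["c"][2])/r[2]
def proj(k,X):
    p=k["A"].T@(np.array(X)-k["c"]); return p[:2]/p[2]*k["f"]+[k["cx"],k["cy"]]
def save(k,n,crop=None,s=1):
    im=k["im"][:,:,::-1]
    if crop: im=im[crop[1]:crop[3],crop[0]:crop[2]]
    cv2.imwrite("pics/"+n,cv2.resize(im,None,fx=s,fy=s,interpolation=cv2.INTER_CUBIC))
E
python3 - <<'E'
from h import *
s=sensors.observe(); print({k:np.round(v,3) for k,v in s.items()})
ims=[]
for n in("scene","side","wrist"):
    k=cam(n); print(n,k["f"],k["cx"],k["cy"],k["c"].round(3),k["A"][:,2].round(2)); ims.append(k["im"])
    save(k,n+"0.png")
E
```

```text
{'time': np.float64(0.0), 'joint_pos': array([-1.358,  0.469, -0.049,  1.534,  0.024,  1.141, -0.082]), 'joint_velocities': array([ 0.   ,  0.001,  0.001,  0.001, -0.   , -0.   ,  0.001]), 'tau': array([ 0.0000e+00, -5.1031e+01, -4.7000e-02, -2.3772e+01,  1.1000e-02,
        8.0000e-03,  0.0000e+00]), 'ee_pos': array([0.161, 0.655, 0.252]), 'tool_rot': array([-3.790e-01, -3.118e+00,  3.000e-03]), 'force': array([-0.422,  0.249, -0.227]), 'torque': array([0.009, 0.042, 0.   ]), 'grip_force': np.float64(0.0), 'grip_width': np.float64(0.085)}
scene 414.7325812193202 278.76372245932697 217.85374957049177 [0.936 0.803 0.709] [-0.39 -0.67 -0.63]
side 440.64978490178004 279.49679991511516 210.39796416171018 [ 0.158 -0.553  0.782] [ 0.36  0.62 -0.69]
wrist 294.29940905546636 278.3403108697139 209.19791412455857 [0.091 0.672 0.373] [ 0.28 -0.07 -0.96]
```

View pics/scene0.png

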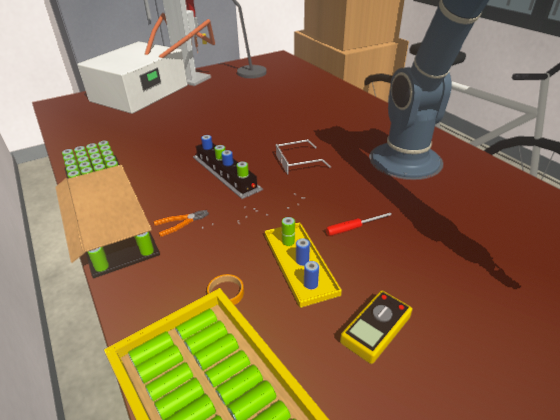

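View pics/side0.png

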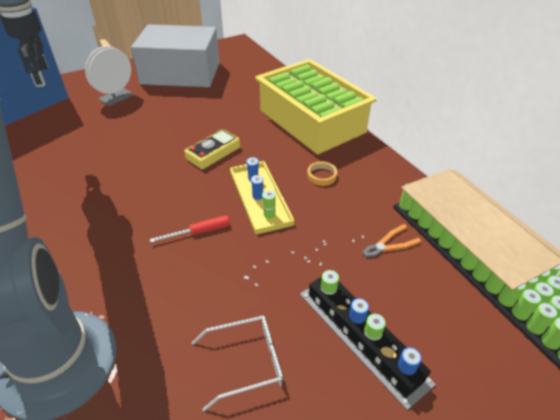

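Scene: the tall green cell is at about (288,232) at the far end of the tray. The block holds four cells, with the empty wells second from each end; in the side view they are near (343,303) and (390,352). Next I'll zoom in for top centres.

Run:
```python
from h import *
a=cam("side"); b=cam("scene")
A=cv2.resize(a["im"][255:405,290:440],None,fx=4,fy=4,interpolation=cv2.INTER_CUBIC)[:, :,::-1]
B=cv2.resize(a["im"][150:240,225:300],None,fx=2.6,fy=2.6)[:,:,::-1]
C=cv2.resize(b["im"][210:300,260:335],None,fx=2.6,fy=2.6)[:,:,::-1]
o=np.zeros((600,800,3),np.uint8); o[:,:600]=A; o[:B.shape[0],600:600+B.shape[1]]=B; o[300:300+C.shape[0],600:600+C.shape[1]]=C
cv2.imwrite("pics/z1.png",o)
# coloured blobs
for n,k in(("side",a),("scene",b)):
    hsv=cv2.cvtColor(k["im"],cv2.COLOR_RGB2HSV)
    for c,lo,hi in(("g",(38,120,60),(70,255,255)),("b",(105,120,60),(130,255,255))):
        m=cv2.inRange(hsv,lo,hi); N,_,st,ce=cv2.connectedComponentsWithStats(m)
        for i in range(1,N):
            if 60<st[i,4]<700: print(n,c,st[i],ce[i].round(1),onz(k,*ce[i],0.05)[:2].round(3))
```

```text
side g [263 198  12  10  92] [268.7 202.8] [0.532 0.138]
side g [264 209  11   9  77] [269.3 213.2] [0.516 0.106]
side g [321 278  17  14 145] [328.8 285.9] [ 0.518 -0.139]
side g [364 321  21  17 162] [372.9 330.7] [ 0.531 -0.265]
side b [248 165  10  15  94] [252.1 170.2] [0.556 0.27 ]
side b [253 183   9  16 124] [257.  190.2] [0.529 0.193]
side b [349 299  19  25 220] [356.7 315.3] [ 0.525 -0.223]
side b [397 348  24  28 275] [406.6 365.5] [ 0.539 -0.348]
scene g [ 65 144  51  34 362] [ 89.  163.2] [ 0.891 -0.435]
scene g [214 147  11  12  73] [218.4 153. ] [ 0.53  -0.278]
scene g [236 164  13  13 117] [242.2 170.8] [ 0.513 -0.146]
scene g [282 221  13  25 227] [288.  233.8] [0.545 0.163]
scene g [135 232  19  24 278] [144.7 244.5] [0.852 0.018]
scene g [ 88 247  21  25 323] [ 98.8 260. ] [0.957 0.014]
scene g [253 401  37  19 422] [274.5 412.4] [0.79 0.52]
scene b [202 137  11  13  98] [207.  143.7] [ 0.537 -0.353]
scene b [222 153  11  13 106] [227.4 159.6] [ 0.523 -0.227]
scene b [297 244  13  21 196] [302.9 254.5] [0.554 0.242]
scene b [305 266  14  23 207] [311.8 278.2] [0.577 0.312]
```

View pics/z1.png

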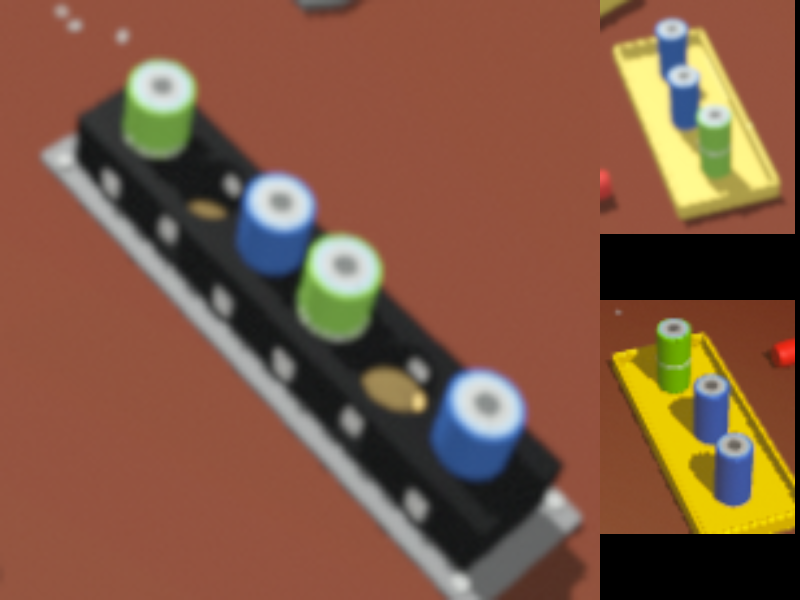

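Top centres are readable: block cells in the side view at (330.2,276.2), (359.7,306.5), (376,321.7), (411.7,356.2), and the tall cell at side (268.8,194.2), scene (288.5,220.4).

Run:
```python
from h import *
k=cam("side"); b=cam("scene")
P=np.array([onz(k,*p,.082)[:2] for p in((330.2,276.2),(359.7,306.5),(376,321.7),(411.7,356.2))])
s=np.array([105,21,-21,-105])/1000
fx=np.polyfit(s,P[:,0],1);fy=np.polyfit(s,P[:,1],1);print(P.round(4),fx,fy,np.hypot(fx[0],fy[0]))
print("wells",[(np.polyval(fx,q),np.polyval(fy,q)) for q in(.063,-.063)])
p=onz(k,268.8,194.2,.075);q=onz(b,288.5,220.4,.075);print("tall",p,q)
for u in((252.3,161.2),(256.9,178.8)):print("short",onz(k,*u,.065))
for u in((260+111/2.6,210+85/2.6),(260+134/2.6,210+145/2.6)):print("short",onz(b,*u,.065))
s=sensors.observe();print(Ro.from_rotvec(s["tool_rot"]).as_matrix().round(3))
```

```text
[[ 0.518  -0.1394]
 [ 0.5254 -0.2251]
 [ 0.5311 -0.2658]
 [ 0.5411 -0.349 ]] [-0.1108484   0.52889179] [ 0.99688873 -0.2448214 ] 1.0030326595708263
wells [(np.float64(0.5219083408047386), np.float64(-0.18201740834038072)), (np.float64(0.5358752397446779), np.float64(-0.30762538879006623))]
tall [0.53450982 0.14057102 0.075     ] [0.53370269 0.14678479 0.075     ]
short [0.56558121 0.28645671 0.065     ]
short [0.54209159 0.21631917 0.065     ]
short [0.54193398 0.22196979 0.065     ]
short [0.56591546 0.29336664 0.065     ]
[[-0.971  0.239 -0.   ]
 [ 0.239  0.971 -0.   ]
 [ 0.    -0.    -1.   ]]
```

Call:
move_arm([
  [-0.048,-0.041,0.005,0,0,9,100],
  [-0.097,-0.081,0.01,0,0,18,100],
  [-0.145,-0.122,0.016,0,0,27,100],
  [-0.194,-0.163,0.021,0,0,36,100],
  [-0.242,-0.204,0.026,0,0,45,100],
])

```text
time: 0.98
ee_pos: [0.3458, 0.4018, 0.2279]
tool_rot: [1.55, 2.732, 0.002]
force: [0.9, 0.3, 0.5]
grip_width: 0.0854
grip_force: 0.0
```

```bash
cat >> h.py <<'E'
def to(x,y,z,yaw):
    "tool-frame shift and turn (deg) to reach a downward pose with tool y at yaw deg"
    s=sensors.observe(); R=Ro.from_rotvec(s["tool_rot"]).as_matrix(); p=np.array(s["ee_pos"])
    c,q=np.cos(np.radians(yaw)),np.sin(np.radians(yaw))
    G=np.column_stack([[-q,c,0],[c,q,0],[0,0,-1]])
    print("at",s["time"].round(2),p.round(4),"F",np.round(s["force"],1),"gw",round(float(s["grip_width"]),4),"shift",(R.T@(np.array([x,y,z])-p)).round(4),"turn",np.degrees(Ro.from_matrix(R.T@G).as_rotvec()).round(2))
E
python3 -c "
from h import *
to(.534,.144,.2,-12.1)"
```

```text
Traceback (most recent call last):
  File "h.py", line 27, in to
    print("at",s["time"].round(2),p.round(4),"F",np.round(s["force"],1),"gw",round(float(s["grip_width"]),4),"shift",(R.T@(np.array([x,y,z])-p)).round(4),"turn",np.degrees(Ro.from_matrix(R.T@G).as_rotvec()).round(2))
               ^^^^^^^^^^^^^^^
AttributeError: 'float' object has no attribute 'round'
```

```bash
sed -i 's/s\["time"\].round(2)/round(float(s["time"]),2)/' h.py
python3 -c "
from h import *
to(.534,.144,.2,-12.1)"
```

```text
at 0.97 [0.3458 0.4018 0.2279] F [0.9 0.3 0.5] gw 0.0854 shift [-0.3178  0.0293  0.0278] turn [ 4.000e-02 -5.000e-02  4.295e+01]
```

Call:
move_arm([
  [-0.058,0.005,0.005,0,0,9,100],
  [-0.116,0.01,0.01,0,0,18,100],
  [-0.174,0.016,0.015,0,0,27,100],
  [-0.232,0.022,0.02,0,0,36,100],
  [-0.29,0.027,0.025,0,0,43,100],
])

```text
time: 1.6
ee_pos: [0.5189, 0.168, 0.2029]
tool_rot: [-2.443, -1.976, -0.002]
force: [1.0, 0.9, -0.2]
grip_width: 0.0852
grip_force: 0.0
```

```bash
python3 -c "
from h import *
to(.534,.144,.2,-12.1)
k=cam('wrist');save(k,'w1.png');np.save('w1',k['im'])
print([proj(k,p).round(1) for p in((.534,.144,.075),(.534,.144,.005),(.542,.219,.065))])"
```

```text
at 1.6 [0.5189 0.168  0.2029] F [ 1.   0.9 -0.2] gw 0.0852 shift [-0.0203  0.0198  0.0029] turn [ 0.04 -0.05  0.04]
[array([300. , 229.2]), array([295.6, 207.5]), array([291.8, 143.3])]
```

View pics/w1.png

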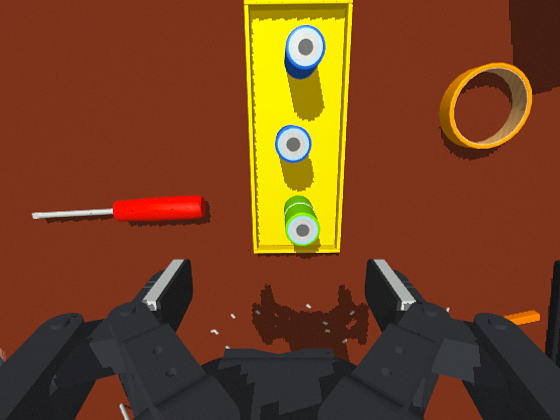

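The wrist view shows the green top at (303,230), 3 px from my prediction, and the fingers straddle across the tray. I'll refine from this and approach.

```bash
python3 -c "
from h import *
k=cam('wrist')
hsv=cv2.cvtColor(k['im'],cv2.COLOR_RGB2HSV);m=(hsv[:,:,1]<60)&(hsv[:,:,2]>60);m[:,:270]=0;m[:,335:]=0;m[:215]=0;m[247:]=0
ys,xs=np.nonzero(m);print(len(xs),xs.mean(),ys.mean(),(xs.min()+xs.max())/2,(ys.min()+ys.max())/2)
p=onz(k,xs.mean(),ys.mean(),.075);print(p);to(p[0],p[1],.066,-12.1)"
```

```text
367 295.2806539509537 222.57765667574932 295.0 223.5
[0.53563675 0.14120548 0.075     ]
at 1.7 [0.5211 0.1621 0.2029] F [-0.3 -0.2  0.2] gw 0.0853 shift [-0.0169  0.0182  0.137 ] turn [ 0.19  0.17 -0.47]
```

Call:
move_arm([
  [-0.008,0.009,0.02,0,0,0,100],
  [-0.017,0.018,0.04,0,0,0,100],
  [-0.017,0.018,0.04,0,0,0,100],
  [-0.017,0.018,0.04,0,0,0,100],
  [-0.017,0.018,0.04,0,0,0,100],
])

```text
time: 2.33
ee_pos: [0.5322, 0.1499, 0.1636]
tool_rot: [-2.438, -1.982, -0.003]
force: [0.6, 0.1, 0.1]
grip_width: 0.0853
grip_force: 0.0
```

```bash
python3 -c "
from h import *
k=cam('wrist')
u,v=proj(k,(.5356,.1412,.075)).astype(int);print(u,v)
hsv=cv2.cvtColor(k['im'],cv2.COLOR_RGB2HSV);m=((hsv[:,:,1]<60)&(hsv[:,:,2]>60)).astype(np.uint8)
N,L,st,ce=cv2.connectedComponentsWithStats(m)
for i in range(1,N):
  if st[i,4]>150 and abs(ce[i]-[u,v]).max()<25:
    c=st[i,:2]+(st[i,2:4]-1)/2; p=onz(k,*c,.075); print(st[i],ce[i],c,p); to(p[0],p[1],.066,-12.1)
"
```

```text
284 231
[271 216  28  28 605] [284.50578512 229.60991736] [284.5 229.5] [0.53585825 0.14309479 0.075     ]
at 2.38 [0.5321 0.1498 0.1635] F [-0.1 -0.4  1.1] gw 0.0854 shift [-0.0059  0.0049  0.0975] turn [ 0.06 -0.07  0.31]
```

Call:
move_arm([
  [-0.003,0.003,0.015,0,0,0,100],
  [-0.006,0.005,0.035,0,0,0,100],
  [-0.006,0.005,0.06,0,0,0,100],
  [-0.006,0.005,0.082,0,0,0,100],
  [-0.006,0.005,0.097,0,0,0,100],
])

```text
time: 3.0
ee_pos: [0.535, 0.1417, 0.064]
tool_rot: [-2.439, -1.98, 0.003]
force: [-0.1, -0.1, -0.1]
grip_width: 0.0852
grip_force: 0.0
```

Call:
move_arm([
  [0,0,0,0,0,0,60],
  [0,0,0,0,0,0,20],
  [0,0,0,0,0,0,10],
  [0,0,0,0,0,0,10],
  [0,0,0,0,0,0,10],
], newtons=60)

```text
time: 3.62
ee_pos: [0.5362, 0.1423, 0.0667]
tool_rot: [2.439, 1.98, 0.003]
force: [-0.9, -0.9, 6.1]
grip_width: 0.0305
grip_force: 59.4
```

Call:
move_arm([
  [0,0,-0.02,0,0,0,10],
  [0,0,-0.05,0,0,0,10],
  [0,0,-0.085,0,0,0,10],
  [0,0,-0.12,0,0,0,10],
  [0,0,-0.14,0,0,0,10],
], newtons=70)

```text
time: 4.25
ee_pos: [0.536, 0.1421, 0.2074]
tool_rot: [2.439, 1.98, 0.004]
force: [0.9, 0.1, -2.0]
grip_width: 0.0303
grip_force: 69.2
```

```bash
python3 -c "
from h import *
to(.536,-.308,.22,6.3)"
```

```text
at 4.25 [0.536  0.1421 0.2074] F [ 0.9  0.1 -2. ] gw 0.0303 shift [-0.4405  0.0925 -0.0131] turn [  0.11  -0.07 -18.15]
```

Call:
move_arm([
  [-0.04,0.008,-0.005,0,0,-2,10],
  [-0.095,0.02,-0.008,0,0,-6,10],
  [-0.15,0.031,-0.013,0,0,-10,10],
  [-0.205,0.043,-0.013,0,0,-14,10],
  [-0.26,0.055,-0.013,0,0,-18,10],
])

```text
time: 4.88
ee_pos: [0.5356, -0.1252, 0.2186]
tool_rot: [-2.096, -2.34, -0.001]
force: [0.7, 0.5, -0.8]
grip_width: 0.0301
grip_force: 69.2
```

```bash
python3 -c "
from h import *
to(.536,-.308,.22,6.3)"
```

```text
at 4.88 [ 0.5356 -0.1252  0.2186] F [ 0.7  0.5 -0.8] gw 0.0301 shift [-0.1817 -0.0197 -0.0014] turn [ 0.02 -0.02  0.  ]
```

Call:
move_arm([
  [-0.055,-0.005,0,0,0,0,10],
  [-0.105,-0.01,0,0,0,0,10],
  [-0.15,-0.015,0,0,0,0,10],
  [-0.178,-0.019,0,0,0,0,10],
  [-0.178,-0.019,0,0,0,0,10],
])

```text
time: 5.5
ee_pos: [0.5348, -0.3057, 0.2184]
tool_rot: [2.105, 2.332, -0.003]
force: [0.7, 0.2, -1.5]
grip_width: 0.0305
grip_force: 69.2
```

```bash
python3 -c "
from h import *
k=cam('wrist');save(k,'w2.png')
to(.536,-.308,.22,6.3)
print([proj(k,p).round(1) for p in((.522,-.182,.046),(.536,-.308,.046),(.518,-.139,.082),(.525,-.225,.082))])"
```

```text
at 5.55 [ 0.5355 -0.3034  0.2182] F [ 0.4  0.3 -0.8] gw 0.0305 shift [-0.0046  0.     -0.0018] turn [-0.05 -0.03 -0.28]
[array([278.2,  61.4]), array([279.3, 197.3]), array([278.7, -11.8]), array([276.5, 110.2])]
```

View pics/w2.png

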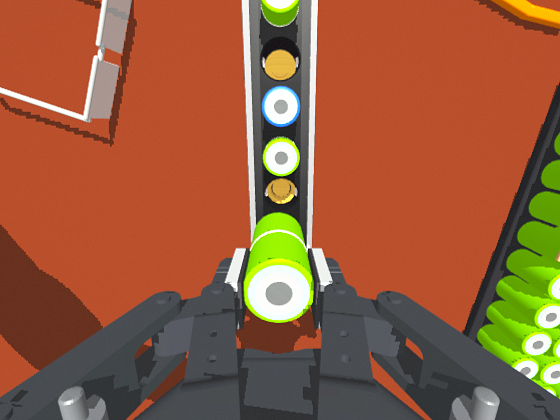

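Both wells are visible, A at (281,65) and B at (281,190), each with brass at the bottom. I'll zoom in on both.

```bash
python3 -c "
from h import *
k=cam('wrist');save(k,'w3.png',(236,35,326,215),3.3)
to(.536,-.308,.22,6.3)
"
```

```text
at 5.6 [ 0.536  -0.302   0.2181] F [ 0.8  0.6 -1.2] gw 0.0302 shift [-0.0059 -0.0007 -0.0019] turn [-0.03 -0.07 -0.15]
```

View pics/w3.png

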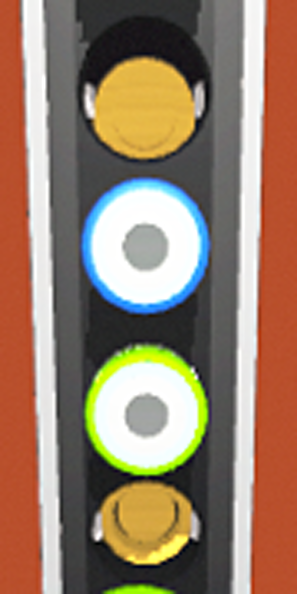

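The arc cues suggest A holds the bare post: its edge shows on the side nearest the camera. B shows a hole edge on its far side, which points to the collar. I'll try A first. Next I'll measure precisely from the neighbouring tops and the held cell.

```bash
cat > m.py <<'E'
from h import *
k=cam('wrist'); s=sensors.observe(); tz=s['ee_pos'][2]
hsv=cv2.cvtColor(k['im'],cv2.COLOR_RGB2HSV);m=((hsv[:,:,1]<50)&(hsv[:,:,2]>90)).astype(np.uint8)
N,L,st,ce=cv2.connectedComponentsWithStats(m)
for i in range(1,N):
  if st[i,4]>150 and 240<ce[i][0]<320 and .7<st[i,2]/st[i,3]<1.4:
    c=st[i,:2]+(st[i,2:4]-1)/2; held=st[i,2]>45
    print(st[i],c,'held' if held else '',onz(k,*c,tz+.0083 if held else .082).round(4))
to(.522,-.182,.22,6.3)
E
python3 m.py
```

```text
[263  94  33  35 873] [279. 111.]  [ 0.528  -0.2214  0.082 ]
[264 147  31  31 774] [279. 162.]  [ 0.5325 -0.2633  0.082 ]
[ 248  265   62   55 2676] [278.5 292. ] held [ 0.5362 -0.3009  0.2265]
at 5.65 [ 0.5364 -0.3013  0.2182] F [-0.8  0.2 -1. ] gw 0.0301 shift [ 0.1201 -0.0013 -0.0016] turn [-0.02 -0.09 -0.07]
```

Call:
move_arm([
  [0.04,0,0,0,0,0,10],
  [0.085,0,0.01,0,0,0,10],
  [0.122,0,0.03,0,0,0,10],
  [0.122,0,0.05,0,0,0,10],
  [0.122,0,0.05,0,0,0,10],
])

```text
time: 6.28
ee_pos: [0.5224, -0.179, 0.1675]
tool_rot: [-2.093, -2.338, 0.002]
force: [1.0, -0.6, -2.1]
grip_width: 0.0304
grip_force: 69.4
```

```bash
python3 -c "
from h import *
cam('wrist');cam('wrist')";python3 m.py; python3 -c "
from h import *
k=cam('wrist');save(k,'w4.png')"
```

```text
[ 259  145   39   39 1173] [278. 164.]  [ 0.5189 -0.1378  0.082 ]
[ 248  265   62   55 2683] [278.5 292. ] held [ 0.5237 -0.1799  0.1779]
at 6.42 [ 0.5237 -0.1816  0.1696] F [ 0.8 -0.8 -1.6] gw 0.0301 shift [-0.0002 -0.0017 -0.0504] turn [ 0.09  0.03 -0.16]
```

View pics/w4.png

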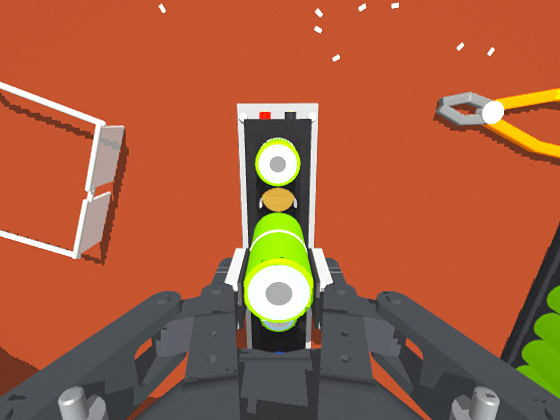

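The held cell and the well axis, worked out from the neighbour at (278,164), agree within 0.5 mm. Lowering to just above the rim.

Call:
move_arm([
  [0,0,0.015,0,0,0,10],
  [0,0,0.035,0,0,0,10],
  [0,0,0.052,0,0,0,10],
  [0,0,0.052,0,0,0,10],
  [0,0,0.052,0,0,0,10],
], newtons=90)

```text
time: 7.1
ee_pos: [0.5234, -0.1818, 0.1169]
tool_rot: [2.099, 2.337, 0.0]
force: [0.5, -0.3, -0.8]
grip_width: 0.0297
grip_force: 89.0
```

```bash
python3 m.py; python3 m.py
```

```text
[ 253  152   51   50 2008] [278.  176.5] held [ 0.5179 -0.13    0.1255]
[ 248  265   62   55 2679] [278.5 292. ] held [ 0.5235 -0.1805  0.1255]
at 7.15 [ 0.5236 -0.1817  0.1172] F [ 0.7  0.1 -1.2] gw 0.0294 shift [-1.000e-04 -1.500e-03 -1.028e-01] turn [ 0.06  0.02 -0.17]
[ 253  152   50   50 1999] [277.5 176.5] held [ 0.5179 -0.13    0.1256]
[ 248  265   62   55 2678] [278.5 292. ] held [ 0.5238 -0.1806  0.1256]
at 7.2 [ 0.5237 -0.1817  0.1173] F [-0.7  0.3 -0.3] gw 0.0299 shift [-0.0002 -0.0016 -0.1027] turn [ 0.08  0.02 -0.16]
```

```bash
sed -i 's/held=st\[i,2\]>45/held=c[1]>250/' m.py; python3 m.py
```

```text
[ 252  152   51   50 1998] [277.  176.5]  [ 0.5185 -0.1379  0.082 ]
[ 248  265   62   55 2678] [278.5 292. ] held [ 0.5238 -0.1806  0.1256]
at 7.25 [ 0.5236 -0.1817  0.1173] F [ 0.4  0.  -1.1] gw 0.0297 shift [-0.0002 -0.0015 -0.1027] turn [ 0.08  0.02 -0.16]
```

Call:
move_arm([
  [0.0008,-0.0005,0.002,0,0,0,10],
  [0.0008,-0.0005,0.005,0,0,0,10],
  [0.0008,-0.0005,0.009,0,0,0,10],
  [0.0008,-0.0005,0.012,0,0,0,10],
  [0.0008,-0.0005,0.015,0,0,0,10],
])

```text
time: 7.88
ee_pos: [0.5227, -0.1807, 0.1014]
tool_rot: [2.099, 2.337, 0.0]
force: [-0.0, 0.3, -1.1]
grip_width: 0.03
grip_force: 89.2
```

Call:
move_arm([
  [0,0,0.003,0,0,0,10],
  [0,0,0.005,0,0,0,10],
  [0,0,0.007,0,0,0,10],
  [0,0,0.009,0,0,0,10],
  [0,0,0.0105,0,0,0,10],
])

```text
time: 8.5
ee_pos: [0.5236, -0.1808, 0.0919]
tool_rot: [2.098, 2.336, 0.002]
force: [0.4, 0.5, 8.6]
grip_width: 0.0296
grip_force: 89.7
```

Call:
move_arm([
  [0,0,0.0015,0,0,0,10],
  [0,0,0.003,0,0,0,10],
  [0,0,0.0045,0,0,0,10],
  [0,0,0.0055,0,0,0,10],
  [0,0,0.0065,0,0,0,10],
])

```text
time: 9.12
ee_pos: [0.5232, -0.1811, 0.0851]
tool_rot: [2.098, 2.336, 0.001]
force: [1.5, -0.2, 4.6]
grip_width: 0.0301
grip_force: 89.8
```

Call:
move_arm([
  [0,0,0.001,0,0,0,10],
  [0,0,0.002,0,0,0,10],
  [0,0,0.003,0,0,0,10],
  [0,0,0.0035,0,0,0,10],
  [0,0,0.0035,0,0,0,10],
])

```text
time: 9.75
ee_pos: [0.5228, -0.1806, 0.0811]
tool_rot: [2.099, 2.337, 0.0]
force: [2.9, -0.7, 3.7]
grip_width: 0.0299
grip_force: 89.8
```

Call:
move_arm([
  [0,0,0.0015,0,0,0,10],
  [0,0,0.003,0,0,0,10],
  [0,0,0.0045,0,0,0,10],
  [0,0,0.0055,0,0,0,10],
  [0,0,0.006,0,0,0,10],
])

```text
time: 10.38
ee_pos: [0.5227, -0.1805, 0.0751]
tool_rot: [-2.099, -2.337, -0.0]
force: [2.3, 0.7, 7.1]
grip_width: 0.0294
grip_force: 89.9
```

Call:
move_arm([
  [0,0,0.0005,0,0,0,10],
  [0,0,0.001,0,0,0,10],
  [0,0,0.0015,0,0,0,10],
  [0,0,0.0015,0,0,0,10],
  [0,0,0.0015,0,0,0,10],
])

```text
time: 11.0
ee_pos: [0.5227, -0.1805, 0.0738]
tool_rot: [2.099, 2.337, 0.001]
force: [1.5, 0.7, 5.8]
grip_width: 0.03
grip_force: 90.3
```

Call:
move_arm([
  [0,0,0.0004,0,0,0,10],
  [0,0,0.0008,0,0,0,10],
  [0,0,0.001,0,0,0,10],
  [0,0,0.001,0,0,0,10],
  [0,0,0.001,0,0,0,10],
])

```text
time: 11.62
ee_pos: [0.5227, -0.1807, 0.0737]
tool_rot: [-2.099, -2.337, -0.001]
force: [0.3, 1.6, 13.5]
grip_width: 0.0299
grip_force: 90.7
```

Call:
move_arm([
  [0,0,0.0003,0,0,0,10],
  [0,0,0.0006,0,0,0,10],
  [0,0,0.0006,0,0,0,10],
  [0,0,0.0006,0,0,0,10],
  [0,0,0.0006,0,0,0,10],
])

```text
time: 12.25
ee_pos: [0.5228, -0.1807, 0.0737]
tool_rot: [-2.099, -2.337, -0.002]
force: [-1.6, 1.9, 17.7]
grip_width: 0.0298
grip_force: 91.1
```

```bash
python3 -c "
from h import *
k=cam('side');save(k,'s2.png',(300,240,440,345),5)
to(.523,-.18,.073,6.3)
print([(z,(proj(k,(.523-.009,-.180-.013,z))-[300,240])*5) for z in (.046,.048,.056)])"
```

```text
at 12.3 [ 0.5227 -0.1807  0.0737] F [-1.2  2.3 18.6] gw 0.0305 shift [0.0007 0.0003 0.0007] turn [ 0.04 -0.06 -0.16]
[(0.046, array([212.9677294 , 336.63975923])), (0.048, array([213.50487178, 333.74183899])), (0.056, array([215.67084309, 322.05627416]))]
```

View pics/s2.png

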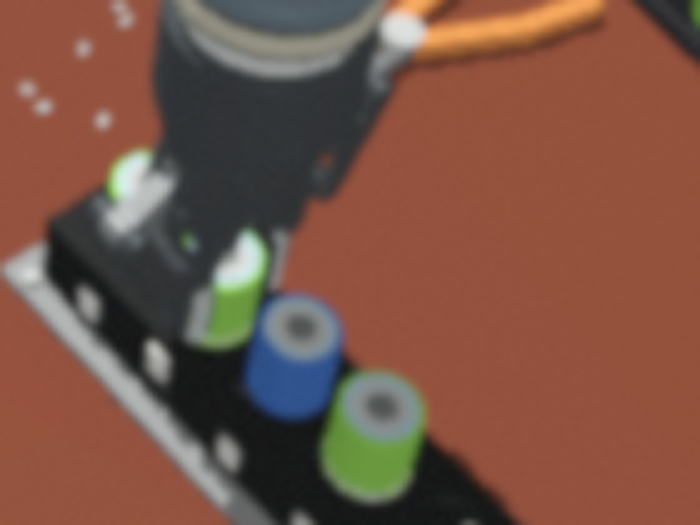

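The white line sits right at the rim near (222,340), the same as on the neighbouring loaded green cell, so the cell is home. I'll ease the push, open, and retreat.

Call:
move_arm([
  [0,0,-0.001,0,0,0,10],
  [0,0,-0.001,0,0,0,40],
  [0,0,-0.001,0,0,0,70],
  [0,0,-0.001,0,0,0,70],
  [0,0,-0.001,0,0,0,70],
])

```text
time: 12.92
ee_pos: [0.5218, -0.1806, 0.0726]
tool_rot: [-2.098, -2.336, 0.001]
force: [-0.5, 0.3, -0.3]
grip_width: 0.0597
grip_force: 0.0
```

Call:
move_arm([
  [0,0,-0.01,0,0,0,70],
  [0,0,-0.04,0,0,0,70],
  [0,0,-0.08,0,0,0,70],
  [0,0,-0.12,0,0,0,70],
  [0.06,0,-0.13,0,0,0,70],
])

```text
time: 13.55
ee_pos: [0.5178, -0.1257, 0.2071]
tool_rot: [2.105, 2.321, 0.004]
force: [1.4, 1.8, 0.1]
grip_width: 0.0601
grip_force: 0.0
```

Call:
move_arm([
  [0.05,0,0,0,0,0,70],
  [0.1,0,0,0,0,0,70],
  [0.15,0,0,0,0,0,70],
  [0.15,0,0,0,0,0,70],
  [0.15,0,0,0,0,0,70],
])

```text
time: 14.18
ee_pos: [0.5001, 0.0275, 0.2036]
tool_rot: [2.099, 2.337, 0.0]
force: [0.1, 0.6, 0.5]
grip_width: 0.0596
grip_force: 0.0
```

```bash
python3 -c "
from h import *
k=cam('side');save(k,'s3.png',(240,140,440,290),4)
to(.523,-.18,.073,6.3)"
```

```text
at 14.22 [0.5002 0.0268 0.2035] F [-0.7 -0.8 -0.3] gw 0.0599 shift [-0.208   0.0008  0.1306] turn [ 0.03  0.03 -0.26]
```

View pics/s3.png

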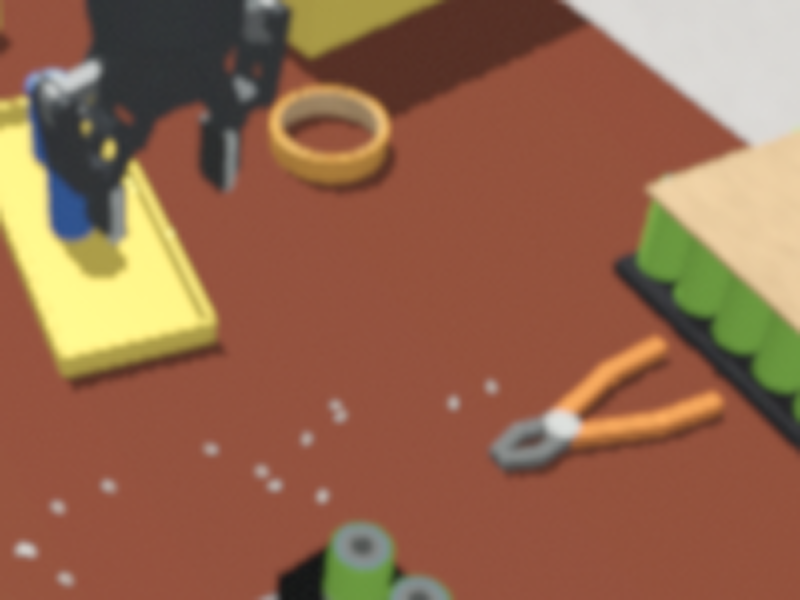

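The crop missed the block; the tray's blue cells, cutters and tape look undisturbed. One last view of the block.

```bash
python3 -c "
from h import *
k=cam('side');save(k,'s4.png',(300,255,440,360),5)"
```

```text
(no output)
```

View pics/s4.png

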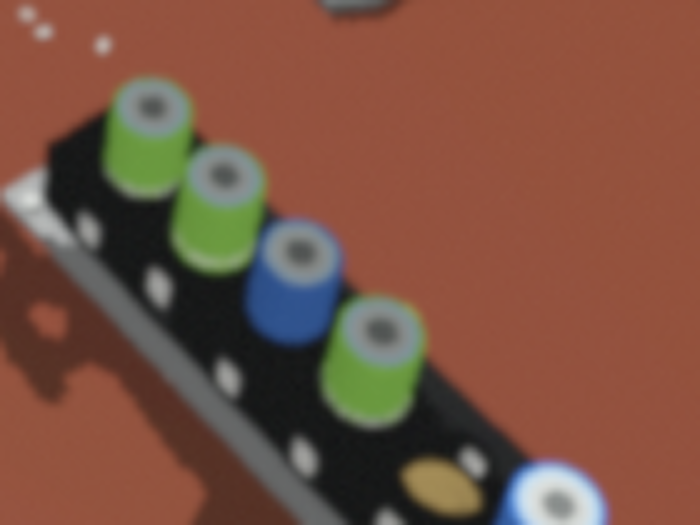

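The cell at (220,205) stands upright and level with its neighbours, with its white line at the rim near (213,262).

```bash
python3 -c "
from station import workorder
print(workorder.hand_in())"
```

```text
the job is handed in; nothing more can be done
None
```

The tall green cell is pressed home in the well without the spacer and released, with its white line level with the rim. It bottomed on the first well I tried, at a push of about 18 N. The job was handed in at about 14 s; the hand-in gave no verdict, and the blue cells and tools I could see in the last views looked undisturbed.

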